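# Prime the engraver's rail lubricator

### The job

Prime the engraver's hand lubricator: push its black plunger knob down to the stop with the fingertips and let it spring all the way back up, stroke after stroke, until the orange indicator pin has popped fully out and its whole green ring shows. Only push the knob: do not touch or pull the indicator pin, and leave the bottle, tin, gauge and screwdriver standing or lying where they are. Finish with the knob fully up and the hand clear.

Things in the scene. Friction and masses are not known exactly. Their poses are not given: they have to be found in the camera images.
- pump: Fixed hand lubricator: blue block 80 (x) x 130 (y) mm, top 95 mm above the bench, on a grey flange 170 x 165 mm, with a white oil tank (52 mm across, top at 80 mm) on its +x side. Origin: on the bench under the middle of the blue block; z up. In this frame the plunger axis is vertical at (0, -30 mm), the indicator pin vertical at (0, +42 mm).
- plunger_top (a point): Centre of the flat top (38 mm across) of the black mushroom knob, 46 mm across, on the plunger. 155 mm above the bench when up, 129 mm when fully pressed; it moves with the knob.
- plunger (a joint): How far the plunger is pressed, m: 0 = fully up, 0.026 = down on its stop (push straight down). A spring returns it at once and fully when let go; it pushes back with about 5 N at the top and 12 to 15 N at the bottom. A stroke shorter than 21 mm, or not let up to within 2 mm of the top, may gain nothing. Further strokes once the pin is out do no harm.
- pin: Indicator pin: orange cap 16 mm wide, 8 mm high, on a 10 mm steel shaft. Origin on its axis, 95 mm above the bench when fully in, about 137 mm fully out; starts 0 to 18 mm out. A ratchet lifts it 9 mm per full down stroke (the first gives 3 to 13 mm) and it stays up; 3 to 5 strokes in all. A 5 mm green ring, 32.5 to 37.5 mm below the origin, shows only after the last. Not to be touched.
- pin_top (a point): Centre of the orange cap's top: 104 mm above the bench with the pin fully in, about 146 mm fully out.
- oil_bottle: Loose yellow bottle with a red cap, 48 mm across, 120 mm high, standing near the pump. Origin: centre of its underside. Leave alone.
- lens_tin: Loose round aluminium tin, 60 mm across, 45 mm high, standing near the pump. Origin: centre of its underside. Leave alone.
- focus_gauge: Loose L-shaped brass gauge standing near the pump, foot 50 x 30 mm, 61 mm high. Origin: centre of its underside. Leave alone.
- driver: Loose screwdriver with a red handle, 180 mm long, lying on the bench on the pump's -y side. Leave alone.
Things that resemble listed ones, but are neither listed nor needed, are in the scene too. There is more than one size of the pump; the job needs the largest.

How it is judged:
By the outcome, as a careful person would: the job done as asked, in the order asked, and still so for the second after the job is handed in, with the robot touching nothing.
It also fails if it takes over 51 s, if anything falls off the work surface, if the arm or the gripper's body presses on something with over 40 N, if the wrist force passes 120 N, or if a joint passes its speed limit or range.

### The arm

A 6-joint arm with a two-finger parallel gripper is mounted at the origin on the work surface. World frame = base frame: x ahead of the robot, y to its left, z up, the work surface at z = 0. Lengths are in m, angles in rad, forces in N, time in s.
With the tool pointing down it reaches from about 0.375 to 0.975 m from the base axis. Payload 3.8 kg.
Tool frame: the origin (TCP) lies midway between the tips of the shut fingers; the grasp point (between the pads) lies 19 mm behind it; z points along the fingers, y is the line along which they close (so a half turn about z gives the same grasp; the last joint's range is limited). The gripper opens to 88 mm and grips with 3 to 60 N. Pads are 18 mm wide; open, the fingers measure 123 mm over their backs; the gripper's body (75 mm by 187 mm) begins 45 mm behind the grasp point.
Start: joints at [1.123, 0.264, 1.604, -0, 1.274, -0.037], TCP at [0.27, 0.619, 0.239] pointing down, gripper open.
Joint ranges: [-2.63, 2.63], [-0.94, 2.18], [0.31, 2.57], [-1.31, 4.45], [0, 2.66], [-2.55, 2.55]. Speed limits (rad/s): [2.57, 2.57, 3.14, 3.14, 3.14, 3.14].

### API

Orientations are given as a rotation vector (axis times angle).
In Python, from cell import manip, inverse_kinematics, cams, order gives the robot as it stands. Calls block until the motion is done:
- manip.move_pose(position, orientation): joint-space move of the TCP to a pose.
- manip.move_linear(position, rate=0.15, rot=None): straight line of the TCP; rot=None keeps the orientation; rate is the mean speed in m/s.
- manip.set_joints(angles): joint-space move.
- manip.set_gripper(opening, force=None): finger opening in m; force is the grip in N (None keeps the last); returns when the fingers have stopped.
- manip.dwell(seconds).
- inverse_kinematics(position, orientation): joint angles nearest the present ones, or None.
- manip.state(): the state.
- cams.capture(name): name is "scene" or "side" or "wrist"; returns a dict with "image" (420x560x3 uint8, blue, green, red), "z_map" (420x560 float32, m along the optical axis (not along the pixel's ray), 0 where there is no reading), "intrinsics" (3x3 intrinsics, pixels), "position" and "orientation" of the camera in the world; the wrist camera has in their place "T_tool_cam" (4x4, takes a point from camera to tool coordinates, whose origin is the TCP and whose axes are the flange's). Camera axes: x right, y down, z forward; pixel columns grow to the right and rows downward; lengths in m; the calibration is good to about 2 mm. A picture is of the moment at which its call begins: read the wrist's pose just before it.
A pose or a line that the arm cannot do raises manip.IKError and nothing moves.
- order.close_job(): hands the job in; it is judged then, once.
The state is a dict: "clock": time; "joint_pos": joint angles; "joint_velocities": joint speeds; "tau": joint torques, N m; "tool_pos": TCP position; "tcp_rot": TCP orientation; "contact_force": force on the tool from outside, world axes, zero at the start; "moment": the same for the moment, N m; "gripper_width": finger opening in m; "grasp_force": force on a finger pad.
Only numpy, scipy, OpenCV 4.12 (cv2) and the standard library are available. Lean on these libraries where they do the work, as an engineer would, in place of code of your own. Each camera call takes 0.05 s, during which the arm holds its last target. There are 200 camera calls.

## Working session

There is one attempt and no reset: what is moved stays moved. The work goes in short steps, each a Python script; the robot and the scene stay as the last script left them, time stands still between calls to the robot, and variables do not carry over. Pictures are saved under pics/ and viewed, at most 10 in all, crops included, and the job is handed in when it is done.

```bash
ls; mkdir -p pics; cat > h.py <<'E'
import numpy as np, cv2
from scipy.spatial.transform import Rotation as R
from cell import manip, inverse_kinematics, cams, order
def cap(n):
    s=manip.state(); c=cams.capture(n)
    if n=='wrist':
        T=np.eye(4);T[:3,:3]=R.from_rotvec(s['tcp_rot']).as_matrix();T[:3,3]=s['tool_pos'];T=T@c['T_tool_cam']
    else:
        T=np.eye(4);o=np.array(c['orientation']);T[:3,:3]=o if o.shape==(3,3) else R.from_rotvec(o).as_matrix();T[:3,3]=c['position']
    c['T']=T; return c
def ray(c,u,v):
    d=c['T'][:3,:3]@np.linalg.inv(c['intrinsics'])@[u,v,1]; return c['T'][:3,3],d
def plane(c,u,v,z):
    o,d=ray(c,u,v); return o+d*(z-o[2])/d[2]
def dep(c,u,v):
    o,d=ray(c,u,v); return o+d*c['z_map'][int(v),int(u)]
def tri(c1,p1,c2,p2):
    o1,d1=ray(c1,*p1);o2,d2=ray(c2,*p2)
    t=np.linalg.lstsq(np.c_[d1,-d2],o2-o1,rcond=None)[0]
    a,b=o1+t[0]*d1,o2+t[1]*d2; return (a+b)/2,np.linalg.norm(a-b)
E
python3 - <<'E'
from h import *
for n in('scene','side'):
    c=cap(n);cv2.imwrite(f'pics/{n}0.png',c['image']);print(n,c['T'].round(3),c['orientation'])
s=manip.state();print(s['clock'],s['tool_pos'],s['tcp_rot'])
E
```

```text
pics
scene [[-0.113  0.608 -0.786  1.287]
 [ 0.993  0.056 -0.1    0.09 ]
 [-0.017 -0.792 -0.61   0.693]
 [ 0.     0.     0.     1.   ]] [-1.60271788 -1.78050856  0.8925139 ]
side [[ 0.956 -0.196  0.218  0.343]
 [-0.292 -0.66   0.692 -0.698]
 [ 0.008 -0.725 -0.689  0.795]
 [ 0.     0.     0.     1.   ]] [-2.3108146   0.34121683 -0.15810385]
0.1 [0.26924919 0.61825509 0.23749119] [-0.64063388 -3.07509045  0.0032007 ]
```

View pics/scene0.png

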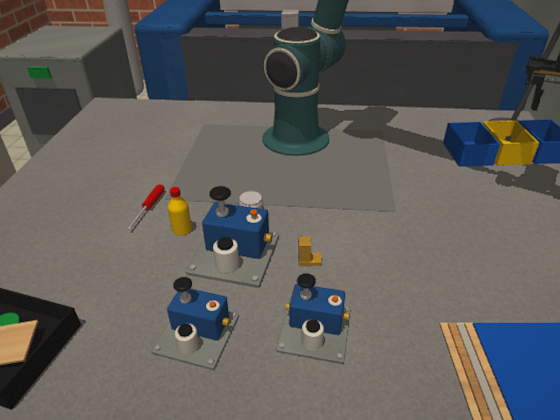

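View pics/side0.png

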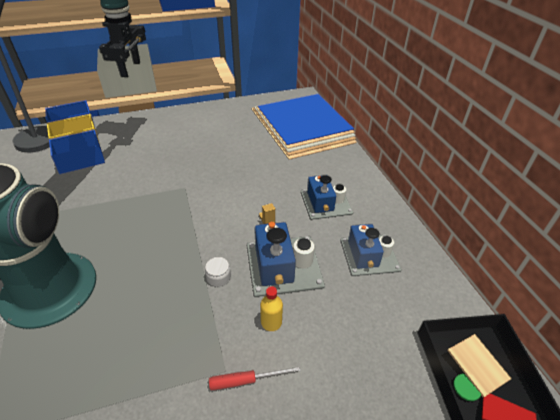

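Both views show the large pump: its knob is at about (220,193) in scene and (276,235) in side, and its pin at about (254,214) in scene. The bottle stands off the -y side at (179,212) in scene. The two smaller pumps at (198,310) and (315,310) are decoys.

```bash
python3 - <<'E'
from h import *
C={};P={}
for n,(u,v) in dict(scene=(220,193),side=(276,235)).items():
    c=cap(n);C[n]=c
    m=(c['image'].max(2)<60).astype(np.uint8)
    w=np.zeros_like(m);w[v-14:v+14,u-16:u+16]=1;m*=w
    k,l,st,ce=cv2.connectedComponentsWithStats(m);i=1+np.argmax(st[1:,4]);print(n,st[i],ce[i])
    vs,us=np.where(l==i);q=np.array([dep(c,a,b) for a,b in zip(us,vs)])
    top=q[q[:,2]>np.percentile(q[:,2],95)-.006];print('depth top',len(top),(top.min(0)+top.max(0))/2,top.max(0)-top.min(0))
    print('plane',plane(c,*ce[i],.15)); P[n]=ce[i]
print(tri(C['scene'],P['scene'],C['side'],P['side']))
# orange cap
for n,(u,v) in dict(scene=(254,214),side=(270,228)).items():
    c=C[n];h=cv2.cvtColor(c['image'],cv2.COLOR_BGR2HSV);m=cv2.inRange(h,(3,150,120),(18,255,255))
    w=np.zeros_like(m);w[v-12:v+12,u-12:u+12]=1;m*=w
    k,l,st,ce=cv2.connectedComponentsWithStats(m)
    for i in range(1,k):print('pin',n,st[i],ce[i],dep(c,*ce[i]))
E
```

```text
scene [210 186  21  15 239] [219.70292887 193.07949791]
depth top 209 [ 0.89619858 -0.02638893  0.42174731] [0.78168501 0.23311449 0.5433915 ]
plane [ 0.52862902 -0.12209547  0.15      ]
side [267 228  20  16 234] [276.08547009 235.19230769]
depth top 206 [ 0.44426217 -0.40134745  0.47295579] [0.20160851 0.59274801 0.64488095]
plane [ 0.52560685 -0.12333385  0.15      ]
(array([ 0.52616496, -0.12246697,  0.14855456]), np.float64(0.000748382533683776))
pin scene [250 210   7   6  31] [253.         212.09677419] [ 0.54019537 -0.05105667  0.11329659]
pin side [268 221   7   7  36] [271.36111111 223.63888889] [ 0.53635464 -0.05100754  0.11271699]
```

```bash
python3 - <<'E'
from h import *
best=None
for s in(1,-1):
    y=np.array([s,0,0]);z=np.array([0,0,-1]);x=np.cross(y,z)
    rv=R.from_matrix(np.c_[x,y,z]).as_rotvec();j=inverse_kinematics([.527,-.1225,.26],rv);print(s,rv,j)
    if j is not None and (best is None or abs(j[5])<abs(best[1][5])):best=(rv,j)
rv=best[0];np.save('rv.npy',rv)
manip.move_pose([.527,-.1225,.26],rv);manip.set_gripper(0)
c=cap('wrist');cv2.imwrite('pics/w1.png',c['image'])
s=manip.state();print(s['clock'],s['tool_pos'],s['contact_force'],s['gripper_width'])
a,b=c['T'][:3,3],c['intrinsics'];print(a)
p=c['T'][:3,:3].T@(np.array([.527,-.1225,.155])-a);p=b@p;print(p[:2]/p[2])
E
```

```text
1 [2.22144147 2.22144147 0.        ] [-2.74429850e-01 -3.11984602e-03  1.86442495e+00 -4.44089210e-16
  1.28028755e+00 -2.74429850e-01]
-1 [ 2.22144147 -2.22144147  0.        ] None
4.3167 [ 0.52700809 -0.12250099  0.26001746] [ 0.59979851  0.20225879 -0.05627035] 0.00034761546767822347
[ 0.52640195 -0.04897163  0.40677257]
[273.0913642  213.55065291]
```

View pics/w1.png

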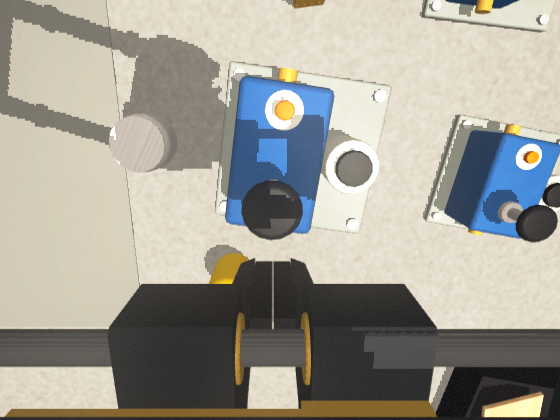

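The wrist view shows the knob centred at about (272,210), predicted (273,213). The pin at (285,110) and the bottle at (232,268) are clear of the fingers. I'll press, using force to find the stop.

```bash
cat > stroke.py <<'E'
from h import *
X=[.5265,-.1215]
def f(): return manip.state()['contact_force'][2]
def z(): return manip.state()['tool_pos'][2]
E
python3 - <<'E'
from stroke import *
manip.move_linear(X+[.165]);f0=f();print('f0',f0)
for t in(.157,.154,.150,.140,.133,.131):
    manip.move_linear(X+[t],rate=.08);print(t,round(z(),4),round(f()-f0,1))
t=.131
while f()-f0<22 and t>.122:
    t-=.0008;manip.move_linear(X+[t],rate=.05);print(round(t,4),round(z(),4),round(f()-f0,1))
np.save('zb.npy',[t,f0])
manip.move_linear(X+[.165],rate=.12);print(f()-f0,manip.state()['clock'])
c=cap('scene');cv2.imwrite('pics/s1.png',cv2.resize(c['image'][160:300,150:310],None,fx=4,fy=4))
E
```

```text
f0 0.9040074680693743
0.157 0.1572 -0.8
0.154 0.155 3.4
0.15 0.1511 4.2
0.14 0.1415 6.4
0.133 0.1351 10.2
0.131 0.1335 11.2
0.1302 0.1328 11.0
0.1294 0.132 11.6
0.1286 0.1313 11.7
0.1278 0.1305 11.6
0.127 0.1297 12.6
0.1262 0.1294 15.0
0.1254 0.1293 19.3
0.1246 0.1293 24.1
-1.3174241692416646 9.1083
```

View pics/s1.png

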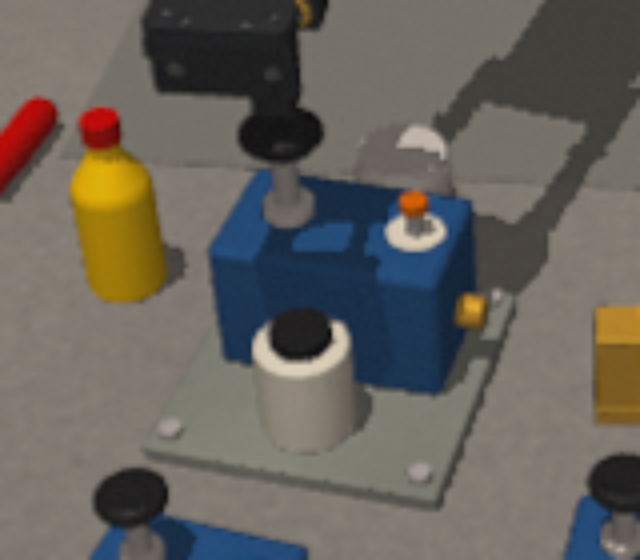

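The stop is reached at z = 0.1293 with a sharp rise in force. The knob is back up and the pin has risen, with its cap at crop (413,203). I'll repeat the strokes and track the pin.

```bash
python3 - <<'E'
from stroke import *
def pin():
    c=cap('scene');h=cv2.cvtColor(c['image'],cv2.COLOR_BGR2HSV)[185:235,240:268]
    o=cv2.inRange(h,(3,150,120),(18,255,255));g=cv2.inRange(h,(40,80,40),(85,255,255))
    m=np.argwhere(o>0);u,v=m[:,1].mean()+240,m[:,0].mean()+185
    a,d=ray(c,u,v);t=(.539-a[0])/d[0]
    print('pin z',(a+t*d).round(4),'green',(g>0).sum(),'clk',manip.state()['clock'],flush=True);return c
pin()
for k in range(4):
    f0=f();manip.move_linear(X+[.1245],rate=.08);manip.dwell(.15);s=z(),f()-f0
    manip.move_linear(X+[.165],rate=.1);manip.dwell(.2);print('bottom',s)
    c=pin()
manip.move_linear(X+[.26])
c=cap('scene');cv2.imwrite('pics/s2.png',cv2.resize(c['image'][160:300,150:310],None,fx=4,fy=4))
d=cap('side');cv2.imwrite('pics/d2.png',cv2.resize(d['image'][190:310,200:340],None,fx=4,fy=4))
print(manip.state()['clock'])
E
```

```text
pin z [ 0.539  -0.0512  0.1173] green 0 clk 9.2083
bottom (np.float64(0.1292663440917824), np.float64(32.978228438860405))
pin z [ 0.539  -0.051   0.1262] green 0 clk 10.825
bottom (np.float64(0.12925652489383213), np.float64(28.11781465218809))
pin z [ 0.539  -0.0509  0.1356] green 0 clk 12.4417
bottom (np.float64(0.129262026797449), np.float64(28.17920730884868))
pin z [ 0.539  -0.0515  0.1439] green 10 clk 14.0583
bottom (np.float64(0.12925626256609557), np.float64(29.01854559086396))
pin z [ 0.539  -0.0515  0.1441] green 10 clk 15.675
16.5583
```

View pics/s2.png

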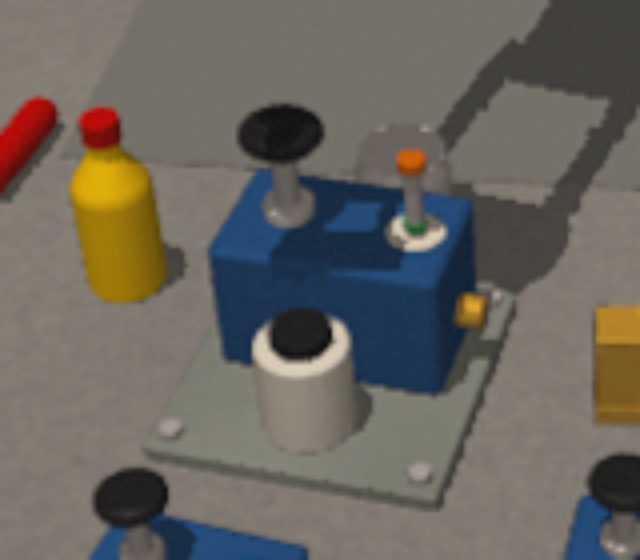

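The pin is fully out: its cap is at crop (412,160), and the last stroke raised it no further. The green ring shows at (415,226). The knob is up, the bottle has not moved and the hand is clear.

```bash
python3 -c "
from h import *
print(order.close_job())"
```

```text
the job is handed in; nothing more can be done
None
```

The lubricator is primed and the job handed in: after five full strokes the pin is fully out with its green ring showing, the knob is back up and the hand is clear, at about 17 s of the 51 s limit.

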